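Lock the frame corner and hold the try square in it

ROBOT

A 6-joint arm with a two-finger parallel gripper is mounted at the origin on a cart in front of the work surface, level with it; the furniture and walls round the work are solid. World frame = base frame: x ahead of the robot, y to its left, z up, the work surface at z = 0. Lengths are in m, angles in degrees, forces in N, time in s.
With the tool pointing down it reaches from about 0.375 to 0.9 m from the base axis. Payload 3.1 kg.
Tool frame: the origin (TCP) lies between the finger pads; the fingertips stand bot.tip_extent ahead of it and the grasp point (between the pads) lies 2 mm behind it (bot.tip_extent is the distance from the TCP to the fingertips, in m); z points along the fingers, y is the direction in which the jaws open and shut (so a half turn about z gives the same grasp; the last joint's range is limited). The gripper opens to 87 mm and grips with 3 to 60 N. Pads are 19 mm wide; open, the fingers measure 117 mm over their backs; the gripper's body (75 mm by 190 mm) begins 51 mm behind the grasp point.
Start: joints at [-78.065, 30.224, 82.088, -0, 67.689, -10.227], TCP at [0.236, -0.579, 0.24] pointing down, gripper open.
Joint ranges: [-176.69, 176.69], [-43.24, 126.21], [12.49, 139.97], [-82, 262], [0, 151.66], [-163.58, 163.58]. Speed limits (degrees/s): [159.86, 159.86, 180, 180, 180, 180].

INTERFACE

Orientations are given as a 3x3 rotation matrix whose columns are the frame's x, y, z axes.
In Python, from rig import bot, imaging, recognise, masks_of, mark_of gives the robot as it stands.
- The arm moves only by the tool send_rows, never from a script. Its argument "plan" is a list that holds one entry, the list of rows, each a list of 5 numbers: the shift along the world's x, y, z normalised to -1 to 1, where 1 is 0.03 m, then the turn about the world's z normalised to -1 to 1, where 1 is 0.1 rad, then the closure, from -1 (fully open) to 1 (shut). A call has 1 to 20 rows; each row shifts and turns the commanded pose from where the row before left it; what a row does not reach is not made up. A row lasts 1/10 s, in which the tool goes at most 50 mm and 8.59 degrees, less where a joint would pass 70% of its speed; a pose out of reach is approached as far as the arm can. A call with a number of a shift or a turn outside -1 to 1 is refused whole. A call with a gripper value outside its range is refused whole. The fingers move at their own pace and stop on an object; the grip force is fixed at half the most. Time passes only in rows, so rows that do not move let the fingers close. It gives the time, the measured TCP pose, the force and the opening at its end, in the units of the state.
- bot.read_state(): the state, without advancing time (a new reading comes with each control period).
- imaging.capture(name): name is "scene" or "top" or "wrist"; returns a dict with "img" (384x512x3 uint8, blue, green, red), "mtx" (3x3 intrinsics, pixels), "distortion" ([k1, k2, p1, p2, k3] as OpenCV has them; the pictures are not rectified), "pose" (4x4, takes a point from camera to world coordinates); the wrist camera has in their place "T_tool_cam" (4x4, takes a point from camera to tool coordinates, whose origin is the TCP and whose axes are the flange's). Camera axes: x right, y down, z forward; pixel columns grow to the right and rows downward; lengths in m; the calibration is good to about 2 mm. A picture is of the moment at which its call begins: read the wrist's pose just before it. There is no depth.
- bot.hand_in(): hands the job in, once; it reports no verdict.
Trained networks look in the newest picture that a camera, given by its name, has taken for a name from the list of things; names that differ only in an ending like _2 or _b are one class to them, and where a whole thing is asked for, a point or a joint stands for the part that bears it (a point fixed in the world has none). Each returns a list of dicts, best first, with "conf" (0 to 1); they miss things now and then, are a little off and sometimes report something else, mostly with a low value. They report only what shows in the picture. A call takes as long as a camera call.
- recognise(camera, target): "at" ([x, y, z] in m, in world coordinates, good to about 4 mm: the middle of the surface that is visible of it).
- masks_of(camera, target): "region" (384x512 bool, what is visible of it).
- mark_of(camera, target): "at" ([x, y, z] in m, in world coordinates, good to about 4 mm: a listed point, or the origin of a listed thing).
The state is a dict: "time_s": time; "joint_positions": joint angles; "qvel": joint speeds; "tau": joint torques, N m; "position": TCP position; "tcp_rot": TCP orientation; "force": force on the tool from outside, world axes, zero at the start; "moment": the same for the moment, N m; "opening": opening from 0.0 (shut) to 1.0 (fully open).
Only numpy, scipy, OpenCV 4.12 (cv2) and the standard library are available. Lean on these libraries where they do the work, as an engineer would, in place of code of your own. Each camera call takes 0.05 s, during which the arm holds its last target.

TASK

Check the stud-and-plate corner on the bench: first turn the lock collar clockwise up to its stop, so that its tongue lies straight across the stud. Then bring the try square flat on the bench into the inside corner, the outer face of its wooden stock against the plate and the outer edge of its steel blade against the stud, and press it home until both faces touch. Finish while still holding it pressed there, do not let go, and leave the other things on the bench where they lie.

Things in the scene. Friction and masses are not known exactly. Their poses are not given: they have to be found in the camera images.
- corner_jig: Wooden frame corner, fixed. Origin: the inside corner at bench height; z up. Stud face in plane y = 0, plate face in plane x = 0; the open inside, bare bench, is x > 0, y < 0. Plywood backing 10 mm high behind it (x -60 to 112, y 32 to 112 mm) carries the collar, axis at x = 50, y = 75 mm, and a stop pin 34 mm high. A square that is home has its axes parallel to these, same way.
- plate: Pale block of the corner, fixed, 45 x 90 x 32 mm high, origin at the centre of its underside, long along its y. In the corner_jig frame it fills x -45 to 0, y -50 to 40 mm; its touching face is x = 0. Friction of the square on plate, stud and bench is about 0.6.
- stud: Dark bar of the corner, fixed, 32 x 140 x 22 mm high, origin at the centre of its underside, long along its y. In the corner_jig frame it fills x 0 to 140, y 0 to 32 mm; its touching face is y = 0.
- lock_collar (a joint): Angle of the lock collar, rad: 0 fully open (tongue nearly along the stud), growing clockwise seen from above; 1.2 is the hard stop = locked (tongue straight across the stud, towards -y of corner_jig). Starts at 0 to 0.3; turns with friction of about 0.06 N m and stays where it is left.
- collar_grip (a point): Middle of the collar's grip bar, on its turning axis, 60 mm above the bench; turns with it. x points along bar and tongue. Bar: 56 long (x), 12 thick (y), from 43 to 72 mm above the bench, on a knurled steel ring (diameter 48, height 25 to 43 mm). The tongue reaches 64 mm from the axis, 22 to 32 mm above the bench.
- try_square: Try square, loose, about 0.2 kg. Origin: centre of its 177 x 115 mm outline, on its underside; z up as it lies. Wooden stock: x -88 to -71, y -57 to 57, 21 mm high. Steel blade 2 mm thick: x -71 to 88, y 32 to 57, sloping 0.06 rad from 11 mm above the bench at the stock to its tip on the bench. Outer faces: x = -88 (stock), y = 57 (blade).
- square_heel (a point): The outer corner of the try square, on its underside, at x = -88, y = 57 mm in the try_square frame; axes as try_square. It meets the corner_jig origin when the square is home.
- stock_grip (a point): Point on the stock of the try square at x = -80, y = -34 mm, 10.5 mm above the underside; axes as try_square. The stock is 16 to 17 mm thick along x; pinched, it may straighten by 0.06 rad. When home, the plate covers the stock only for y above 7 mm, so the fingers fit here.
- gouge_main: Bystander: gouge with boxwood handle, 30 x 297 x 35 mm, near the robot. Origin at the centre of its underside.
- dowel: Bystander: dowel offcut, 18 mm diameter, 110 mm long, near the robot. Origin at the centre of its underside.
- masking_tape: Bystander: roll of tape, diameter 96 mm, 24 mm high. Origin at the centre of its underside.
- eraser: Bystander: eraser, 19 x 42 x 13 mm, behind the corner. Origin at the centre of its underside.
- slip_stone: Bystander: grey stone, 40 x 100 x 11 mm, to the right. Origin at the centre of its underside.
- v_tool: Bystander: carving tool with wooden handle, 27 x 262 x 28 mm, behind the corner. Origin at the centre of its underside.
- blade_tip (a point): Far end of the blade's outer edge, on the underside of the try square, at x = 88, y = 57 mm in the try_square frame; axes as try_square.

How it is judged:
By the outcome, as a careful person would: the job done as asked, in the order asked, and still so for the second after the job is handed in, while the arm keeps its last pose, push and grip.
It also fails if it takes over 72 s, if anything falls off the work surface, if the arm or the gripper's body presses on something with over 40 N, if the wrist force passes 120 N, or if a joint passes its speed limit or range.

## Working session

There is one attempt and no reset: what is moved stays moved. The work goes in short steps, Python scripts to look and compute and a tool call to move; the robot and the scene stay as the last step left them, time stands still between calls to the robot, and variables do not carry over. Pictures are saved under pics/ and viewed, and the job is handed in when it is done.

Besides the shell and the picture viewer there is one more tool, called after "Request:" by a JSON object that holds its "method" and its "body". send_rows: Moves the arm, as the interface text tells. Its arguments: {"type":"object","properties":{"plan":{"type":"array"}},"required":["plan"]}

```bash
ls; mkdir -p pics; cat > h.py <<'E'
import numpy as np, cv2
from rig import bot, imaging, recognise, masks_of, mark_of
E
python3 - <<'E'
from h import *
s=bot.read_state(); print(s, bot.tip_extent)
for c in ["scene","top","wrist"]:
    d=imaging.capture(c); cv2.imwrite(f"pics/{c}0.png",d["img"])
    if c!="wrist":
        print(c,d["pose"].round(3).tolist(),d["mtx"].tolist())
        for n in ["corner_jig","collar_grip","square_heel","blade_tip","stock_grip","plate","stud","try_square","masking_tape","gouge_main","dowel","slip_stone"]:
            r=mark_of(c,n); print(n,[(np.round(x["at"],4).tolist(),{k:v for k,v in x.items() if k!="at"}) for x in r[:2]])
    else: print(d["T_tool_cam"])
print(bot.read_state()["time_s"])
E
```

```text
pics
{'time_s': 0.0, 'joint_positions': array([-7.80645337e+01,  3.02793907e+01,  8.21568683e+01, -1.79640514e-03,
        6.76874907e+01, -1.02271881e+01]), 'qvel': array([ 0.02377366, -0.01798012,  0.03420686, -0.06281031,  0.0973066 ,
        0.00080371]), 'tau': array([ 1.68197294e-03, -4.40033305e+01, -1.76592529e+01,  6.33549714e-02,
        5.82508184e-02, -1.59969100e-04]), 'position': array([ 0.23564779, -0.57812394,  0.23856435]), 'tcp_rot': array([[ 9.26112248e-01,  3.77247767e-01, -4.75054377e-04],
       [ 3.77247899e-01, -9.26109919e-01,  2.10714618e-03],
       [ 3.54963623e-04, -2.13066716e-03, -9.99997667e-01]]), 'force': array([0.28317946, 0.1290539 , 0.61367681]), 'moment': array([0.05321739, 0.06104604, 0.01841119]), 'opening': 0.996283187736027} 0.017
scene [[-0.874, -0.376, 0.307, 0.136], [-0.485, 0.671, -0.561, 0.743], [0.005, -0.64, -0.769, 1.134], [0.0, 0.0, 0.0, 1.0]] [[471.60494262979813, 0.0, 259.1567114428946], [0.0, 471.60494262979813, 195.19287760844568], [0.0, 0.0, 1.0]]
corner_jig [([0.5983, -0.132, 0.0043], {'conf': 0.58})]
collar_grip [([0.6272, -0.
[... 1246 characters left out ...]
 [([0.6051, -0.1152, -0.0015], {'conf': 0.7})]
stud [([0.5696, -0.1995, -0.0012], {'conf': 0.58})]
try_square [([0.4595, 0.2367, -0.0009], {'conf': 0.85})]
masking_tape [([0.7515, 0.2528, -0.0024], {'conf': 0.68}), ([0.7835, -0.1108, 0.0023], {'conf': 0.55})]
gouge_main [([0.3711, -0.1931, -0.0003], {'conf': 0.64})]
dowel [([0.383, 0.1338, -0.0013], {'conf': 0.61})]
slip_stone [([0.4798, -0.4136, -0.0007], {'conf': 0.91})]
[[-3.36456772e-04 -9.52712325e-01 -3.03873514e-01  8.39867123e-02]
 [ 9.99999871e-01 -4.36272480e-04  2.60586844e-04 -3.51721190e-04]
 [-3.80835950e-04 -3.03873387e-01  9.52712349e-01 -1.44536799e-01]
 [ 0.00000000e+00  0.00000000e+00  0.00000000e+00  1.00000000e+00]]
1.35
```

View pics/top0.png

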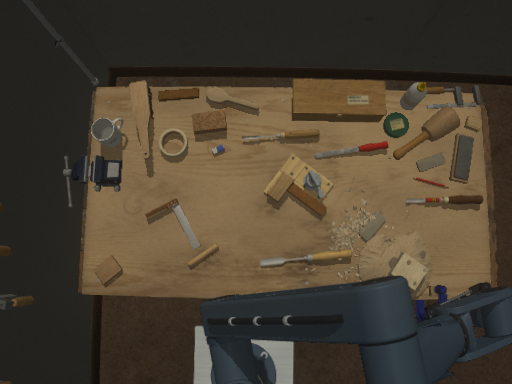

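View pics/scene0.png

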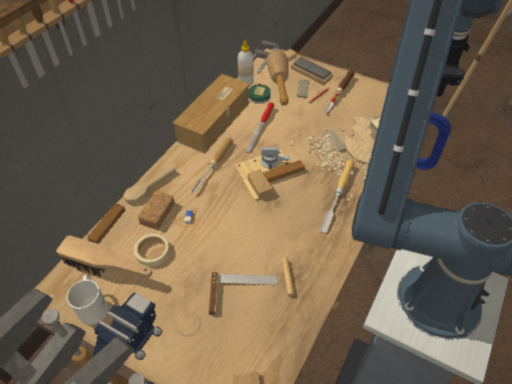

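Request:
{"method": "send_rows", "body": {"plan": [[[1,0.9,0,0,-1],[1,0.9,0,0,-1],[1,0.9,0,0,-1],[1,0.9,0,0,-1],[1,0.9,0,0,-1],[1,0.9,0,0,-1],[1,0.9,0,0,-1],[1,0.9,0,0,-1],[1,0.9,0,0,-1],[1,0.9,0,0,-1],[1,0.9,0,0,-1],[0.7,0.9,0,0,-1],[0,0.9,0,0,-1],[0,0,0,0,-1],[0,0,0,0,-1]]]}}

```text
time_s: 2.85
position: [0.5869, -0.2275, 0.2396]
tcp_rot: [[0.926, 0.379, -0.0], [0.379, -0.926, -0.001], [-0.0, 0.001, -1.0]]
force: [0.8, -0.5, 0.1]
opening: 1.004
```

```bash
cat >> h.py <<'E'
def wrist(name):
    s=bot.read_state(); d=imaging.capture("wrist")
    T=np.eye(4); T[:3,:3]=s["tcp_rot"]; T[:3,3]=s["position"]
    d["pose"]=T@d["T_tool_cam"]; cv2.imwrite(f"pics/{name}.png",d["img"]); return d
def ray(d,uv,z):
    p=cv2.undistortPoints(np.array([[uv]],float),d["mtx"],np.array(d["distortion"]))[0,0]
    v=d["pose"][:3,:3]@[p[0],p[1],1]; o=d["pose"][:3,3]; return o+v*(z-o[2])/v[2]
def proj(d,P):
    Ti=np.linalg.inv(d["pose"]); r=cv2.Rodrigues(Ti[:3,:3])[0]
    return cv2.projectPoints(np.array(P,float).reshape(-1,1,3),r,Ti[:3,3],d["mtx"],np.array(d["distortion"]))[0][:,0]
E
python3 - <<'E'
from h import *
s=bot.read_state();print(s["time_s"],s["position"],s["joint_positions"].round(1),s["force"])
d=wrist("w1")
for n in ["corner_jig","collar_grip","plate","stud"]:
    r=mark_of("wrist",n); print(n,[(np.round(x["at"],4).tolist(),x["conf"]) for x in r[:2]])
cv2.imwrite("pics/w1b.png",cv2.resize(d["img"],(800,600)))
E
```

```text
2.85 [ 0.58686997 -0.22748793  0.23958344] [-31.3  30.6  81.4  -0.   68.   36.4] [ 0.78534205 -0.49581409  0.09899465]
corner_jig [([0.596, -0.1343, 0.0038], 0.81)]
collar_grip [([0.6274, -0.2194, 0.058], 0.94)]
plate [([0.6061, -0.1163, -0.003], 0.88)]
stud []
```

View pics/w1b.png

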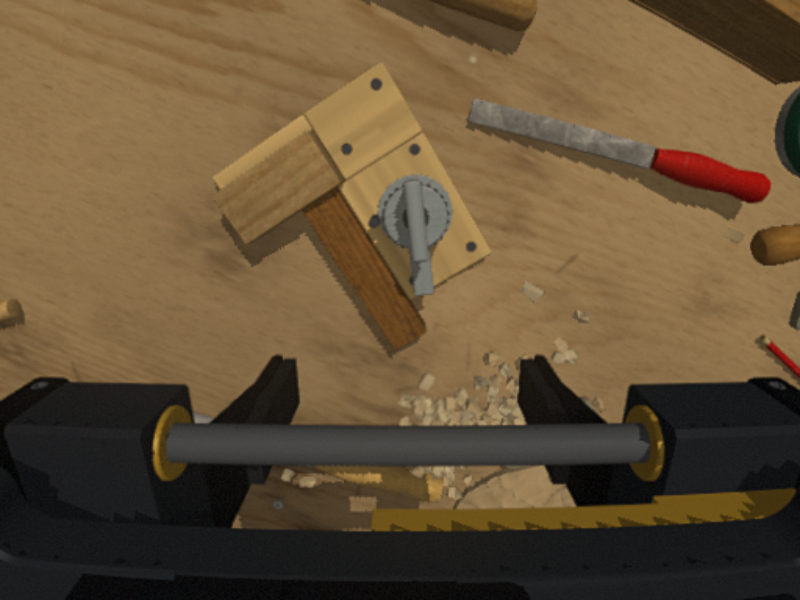

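```bash
cat >> h.py <<'E'
def jig(x,y,a):
    T=np.eye(4); c,s=np.cos(a),np.sin(a); T[:2,:2]=[[c,-s],[s,c]]; T[:2,3]=[x,y]; return T
def tf(T,P): P=np.array(P,float)/1000; return P@T[:3,:3].T+T[:3,3]
def box(x0,x1,y0,y1,z0,z1):
    return [((x0,y0),(x1,y0)),((x1,y0),(x1,y1)),((x1,y1),(x0,y1)),((x0,y1),(x0,y0))],z0,z1
def draw(im,d,T,k,boxes,col):
    for b,z0,z1 in boxes:
        for p,q in b:
            for s in [((*p,z1),(*q,z1)),((*p,z0),(*q,z0)),((*p,z0),(*p,z1))]:
                u=proj(d,tf(T,s))*k; cv2.line(im,tuple(int(v) for v in u[0]),tuple(int(v) for v in u[1]),col,1)
JB=[box(-45,0,-50,40,0,32),box(0,140,0,32,0,22)]
E
cat > v1.py <<'E'
from h import *
import sys
d=wrist("w2"); 
k=800/512
im=cv2.resize(d["img"],(800,600))
x,y,a=map(float,sys.argv[1:4])
T=jig(x,y,np.radians(a))
draw(im,d,T,k,JB,(0,0,255)); 
c=tf(T,[[50,75,72]]);u=proj(d,c)[0]*k;cv2.circle(im,tuple(int(v) for v in u),3,(0,255,0),-1)
cv2.imwrite("pics/"+sys.argv[4]+".png",im[:400])
for uv,z in [((413,182),.072),((423,292),.032)]: print(ray(d,np.array(uv)/k,z))
print(tf(T,[[50,75,60]]))
E
python3 v1.py .596 -.1338 -126 o1
```

```text
[ 0.65051369 -0.20683807  0.072     ]
[ 0.57259259 -0.24782245  0.032     ]
[[ 0.62728701 -0.21833474  0.06      ]]
```

View pics/o1.png

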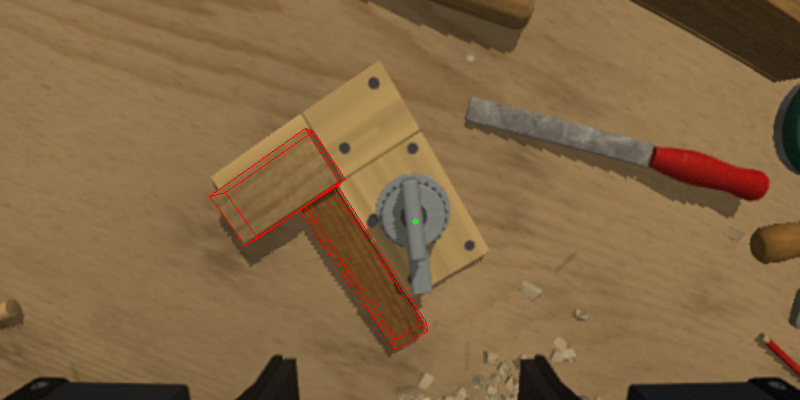

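Request:
{"method": "send_rows", "body": {"plan": [[[1,0.3,0,0.95,-1],[0.34,0,-0.6,0,-1],[0,0,-1,0,-1],[0,0,-1,0,-1],[0,0,-1,0,-1],[0,0,-1,0,-1],[0,0,-0.8,0,-1],[0,0,-0.45,0,-1],[0,0,0,0,-1],[0,0,0,0,-1]]]}}

```text
time_s: 4.15
position: [0.6275, -0.2195, 0.0647]
tcp_rot: [[0.886, 0.463, 0.001], [0.463, -0.886, -0.001], [0.001, 0.001, -1.0]]
force: [-0.4, 0.2, 0.9]
opening: 1.001
```

```bash
python3 - <<'E'
from h import *
d=wrist("w3");cv2.imwrite("pics/w3b.png",cv2.resize(d["img"],(800,600)))
E
```

```text
(no output)
```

View pics/w3b.png

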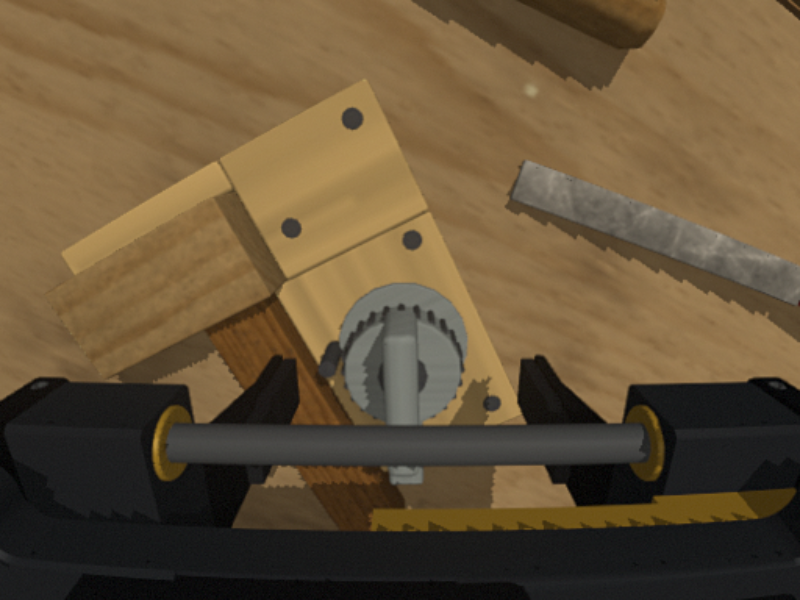

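Request:
{"method": "send_rows", "body": {"plan": [[[0,0,0,0,1],[0,0,0,0,1],[0,0,0,0,1],[0,0,0,0,1],[0,0,0,0,1],[0,0,0,0,1],[0,0,0,0,1],[0,0,0,0,1]]]}}

```text
time_s: 5.0
position: [0.627, -0.2188, 0.064]
tcp_rot: [[0.886, 0.463, -0.0], [0.463, -0.886, 0.0], [-0.0, -0.0, -1.0]]
force: [-0.4, -0.5, 0.5]
opening: 0.356
```

```bash
python3 - <<'E'
from h import *
s=bot.read_state();print(s["position"],s["force"],s["moment"],s["opening"])
E
```

```text
[ 0.62696726 -0.21879453  0.06397722] [-0.44221821 -0.51867105  0.48587755] [0.03282259 0.00690095 0.00859099] 0.35648328822148906
```

Request:
{"method": "send_rows", "body": {"plan": [[[0,0,0,0,1],[0,0,0,0,1],[0,0,0,0,1],[0,0,0,0,1],[0,0,0,0,1],[0,0,0,0,1]]]}}

```text
time_s: 5.6
position: [0.6263, -0.2177, 0.0639]
tcp_rot: [[0.886, 0.463, -0.002], [0.463, -0.886, 0.002], [-0.001, -0.002, -1.0]]
force: [-1.8, 5.6, 3.1]
opening: 0.134
```

```bash
python3 - <<'E'
from h import *
s=bot.read_state();print(s["position"],s["force"],s["moment"],s["opening"]*87)
E
```

```text
[ 0.62632647 -0.21766308  0.06392694] [-1.83741769  5.59878498  3.07243582] [ 0.94269079  0.29248146 -0.04469544] 11.671936108384296
```

Request:
{"method": "send_rows", "body": {"plan": [[[-0.02,0.05,0,-1,1],[0,0,0,-1,1],[0,0,0,-1,1],[0,0,0,-1,1],[0,0,0,-1,1],[0,0,0,-1,1],[0,0,0,-1,1],[0,0,0,-1,1],[0,0,0,-0.5,1],[0,0,0,0,1]]]}}

```text
time_s: 6.6
position: [0.6263, -0.217, 0.064]
tcp_rot: [[0.933, -0.36, -0.0], [-0.36, -0.933, 0.0], [-0.0, -0.0, -1.0]]
force: [-1.3, 2.3, 2.3]
opening: 0.136
```

```bash
cat > st.py <<'E'
from h import *
s=bot.read_state();R=s["tcp_rot"];print(s["time_s"],s["position"],s["force"].round(1),s["moment"].round(2),s["opening"]*87,"ytool yaw",np.degrees(np.arctan2(R[1,1],R[0,1])))
E
python3 st.py
```

```text
6.6 [ 0.62630912 -0.21704469  0.06397565] [-1.3  2.3  2.3] [ 0.74  0.15 -0.03] 11.79046164118625 ytool yaw -111.09922341121683
```

Request:
{"method": "send_rows", "body": {"plan": [[[0,0,0,-0.8,1],[0,0,0,-0.8,1],[0,0,0,-0.5,1],[0,0,0,-0.3,1],[0,0,0,-0.3,1],[0,0,0,-0.3,1],[0,0,0,0,1],[0,0,0,0,1]]]}}

```text
time_s: 7.4
position: [0.6264, -0.217, 0.064]
tcp_rot: [[0.786, -0.618, -0.0], [-0.618, -0.786, 0.0], [-0.0, 0.0, -1.0]]
force: [-0.7, 5.3, 1.3]
opening: 0.136
```

```bash
python3 st.py
```

```text
7.4 [ 0.62635597 -0.21696101  0.06395868] [-0.7  5.3  1.3] [0.84 0.01 0.39] 11.789650925969104 ytool yaw -128.1477200134873
```

Request:
{"method": "send_rows", "body": {"plan": [[[0,0,0,-0.4,1],[0,0,0,-0.4,1],[0,0,0,-0.4,1],[0,0,0,0,1],[0,0,0,0,1]]]}}

```text
time_s: 7.9
position: [0.6265, -0.2171, 0.064]
tcp_rot: [[0.707, -0.707, -0.0], [-0.707, -0.707, -0.0], [0.0, 0.0, -1.0]]
force: [0.7, 4.6, 0.6]
opening: 0.157
```

```bash
python3 st.py
```

```text
7.9 [ 0.62647639 -0.21705488  0.06398125] [0.7 4.6 0.6] [ 0.9  -0.03  0.87] 13.684918766089353 ytool yaw -134.99863274920156
```

Request:
{"method": "send_rows", "body": {"plan": [[[0,0,0,0,-1],[0,0,0,0,-1],[0,0,0,0,-1],[0,0,0,0,-1],[0,0,0,0,-1],[0,0,0,0,-1],[0,0,1,0,-1],[0,0,1,0,-1],[0,0,1,0,-1],[0,0,1,0,-1],[0,0,1,0,-1],[0,0,1,0,-1],[0,0,0,0,-1],[0,0,0,0,-1]]]}}

```text
time_s: 9.3
position: [0.6264, -0.2173, 0.2446]
tcp_rot: [[0.705, -0.709, 0.001], [-0.709, -0.705, -0.001], [0.001, -0.0, -1.0]]
force: [-0.2, 0.3, -0.6]
opening: 0.996
```

```bash
cat > v2.py <<'E'
from h import *
import sys
d=wrist("w4"); 
k=800/512
im=cv2.resize(d["img"],(800,600))
x,y,a=map(float,sys.argv[1:4])
T=jig(x,y,np.radians(a))
draw(im,d,T,k,JB,(0,0,255)); 
for p,q in [((50,103,72),(50,47,72)),((50,75,32),(50,11,32))]:
    u=proj(d,tf(T,[p,q]))*k;cv2.line(im,tuple(int(v) for v in u[0]),tuple(int(v) for v in u[1]),(0,255,0),1)
cv2.imwrite("pics/"+sys.argv[4]+".png",im)
E
python3 st.py; python3 v2.py .5955 -.1335 -126 o2
```

```text
9.3 [ 0.62643128 -0.21734029  0.24458831] [-0.2  0.3 -0.6] [ 0.07 -0.01  0.01] 86.65341205606771 ytool yaw -135.16161410652165
```

View pics/o2.png

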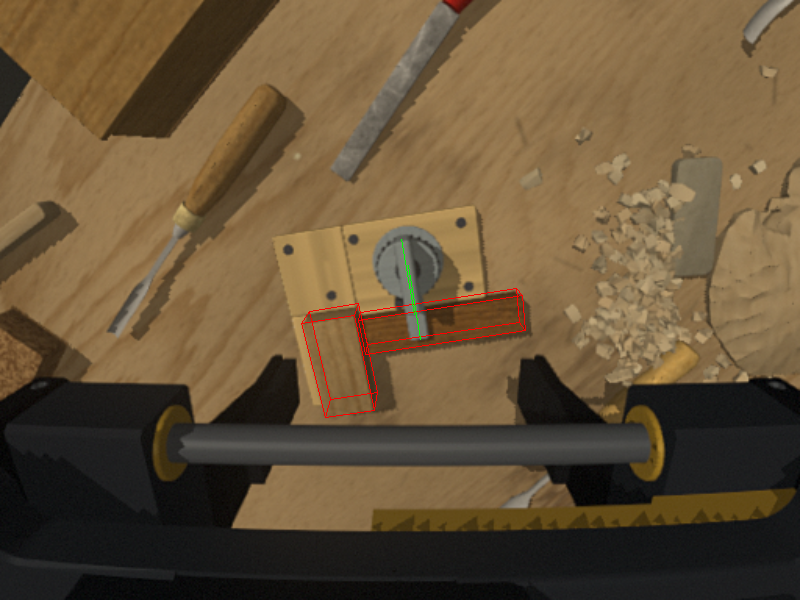

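Request:
{"method": "send_rows", "body": {"plan": [[[-0.2,0.9,0,1,-1],[-0.2,0.9,0,1,-1],[-0.2,0.9,0,1,-1],[-0.2,0.9,0,1,-1],[-0.2,0.9,0,1,-1],[-0.2,0.9,0,1,-1],[-0.2,0.9,0,1,-1],[-0.2,0.9,0,1,-1],[-0.2,0.9,0,1,-1],[-0.2,0.9,0,1,-1],[-0.2,0.9,0,1,-1],[-0.2,0.9,0,1,-1],[-0.2,0.9,0,1,-1],[-0.2,0.9,0,1,-1],[-0.2,0.9,0,1,-1],[-0.2,0.9,0,1,-1],[-0.2,0.9,0,1,-1],[-0.2,0.9,0,1,-1],[0,0.9,0,1,-1],[0,0.4,0,1,-1]]]}}

```text
time_s: 11.35
position: [0.5168, 0.3095, 0.2418]
tcp_rot: [[0.346, 0.938, -0.004], [0.938, -0.346, -0.001], [-0.002, -0.003, -1.0]]
force: [0.3, -0.4, 0.1]
opening: 1.002
```

Request:
{"method": "send_rows", "body": {"plan": [[[0,0,0,1,-1],[0,0,0,1,-1],[0,0,0,1,-1],[0,0,0,1,-1],[0,0,0,1,-1],[0,0,0,1,-1],[0,0,0,1,-1],[0,0,0,1,-1],[0,0,0,0.3,-1],[0,0,0,0,-1],[0,0,0,0,-1]]]}}

```text
time_s: 12.45
position: [0.518, 0.3076, 0.2432]
tcp_rot: [[-0.453, 0.892, -0.002], [0.892, 0.453, -0.001], [0.0, -0.002, -1.0]]
force: [-0.2, 0.1, -0.6]
opening: 0.998
```

```bash
cat >> h.py <<'E'
SB=[box(-88,-71,-57,57,0,21)]
def square_pts(d,T,im,k,col=(0,255,0)):
    draw(im,d,T,k,SB,col)
    P=[(-71,57,12),(88,57,2),(88,32,2),(-71,32,12)]
    u=(proj(d,tf(T,P))*k).astype(int); cv2.polylines(im,[u.reshape(-1,1,2)],True,col,1)
E
python3 st.py; python3 - <<'E'
from h import *
d=wrist("w5")
at={}
for n in ["square_heel","stock_grip","blade_tip","try_square"]:
    r=mark_of("wrist",n); print(n,[(np.round(x["at"],4).tolist(),x["conf"]) for x in r[:2]])
    if r: at[n]=np.array(r[0]["at"][:2])
L={"square_heel":(-88,57),"stock_grip":(-80,-34),"blade_tip":(88,57),"try_square":(0,0)}
A=np.array([L[n] for n in at])/1000;B=np.array([at[n] for n in at])
a0,b0=A.mean(0),B.mean(0);z=((A-a0)@[1,1j]).conj()@((B-b0)@[1,1j]);a=np.angle(z)
R=np.array([[np.cos(a),-np.sin(a)],[np.sin(a),np.cos(a)]]);t=b0-R@a0
print("yaw",np.degrees(a),t,"grip",t+R@[-.08,-.034], (A@R.T+t-B).round(4).tolist())
k=800/512;im=cv2.resize(d["img"],(800,600));square_pts(d,jig(t[0],t[1],a),im,k);cv2.imwrite("pics/w5b.png",im)
E
```

```text
12.45 [0.51800568 0.30755312 0.24318075] [-0.2  0.1 -0.6] [ 0.04 -0.07  0.02] 86.85520476683338 ytool yaw 26.90475644955977
square_heel [([0.5633, 0.2358, 0.0017], 0.63)]
stock_grip [([0.51, 0.3062, 0.0082], 0.67)]
blade_tip [([0.4094, 0.1452, 0.0022], 0.95)]
try_square []
yaw -149.7862297658186 [0.45776983 0.23869137] grip [0.5097924  0.30833081] [[-0.0008, -0.0021], [-0.0002, 0.0021], [0.001, -0.0]]
```

View pics/w5b.png

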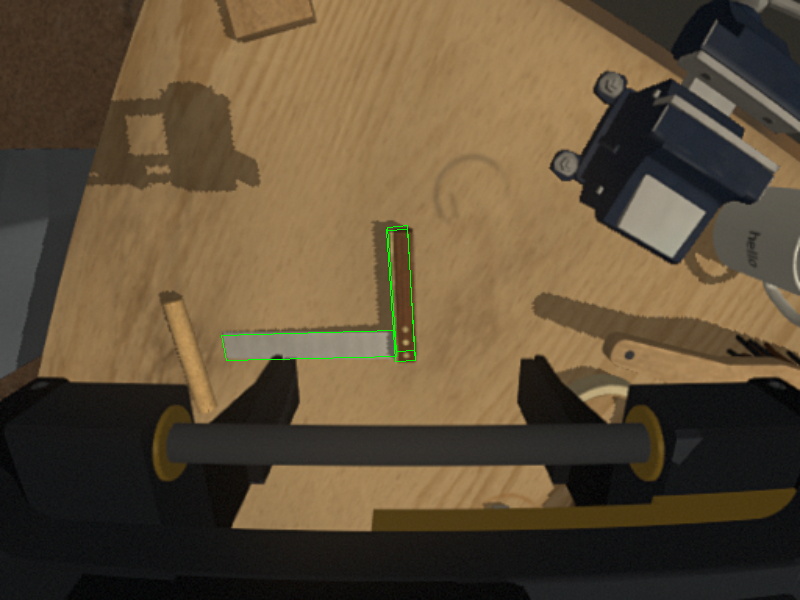

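Request:
{"method": "send_rows", "body": {"plan": [[[-0.23,0,-1,0.5,-1],[0,0,-1,0,-1],[0,0,-1,0,-1],[0,0,-1,0,-1],[0,0,-1,0,-1],[0,0,-0.8,0,-1],[0,0,-0.6,0,-1],[0,0,-0.5,0,-1],[0,0,0,0,-1],[0,0,0,0,-1],[0,0,0,0,-1]]]}}

```text
time_s: 13.8
position: [0.5124, 0.3081, 0.0382]
tcp_rot: [[-0.498, 0.867, 0.002], [0.867, 0.498, 0.001], [-0.0, 0.002, -1.0]]
force: [0.5, -0.5, 0.4]
opening: 1.001
```

```bash
python3 st.py;  python3 - <<'E'
from h import *
d=wrist("w6");cv2.imwrite("pics/w6b.png",cv2.resize(d["img"],(800,600)))
E
```

```text
13.8 [0.51236673 0.30806963 0.03815093] [ 0.5 -0.5  0.4] [-0.02 -0.09  0.04] 87.10875057855719 ytool yaw 29.849019595400073
```

View pics/w6b.png

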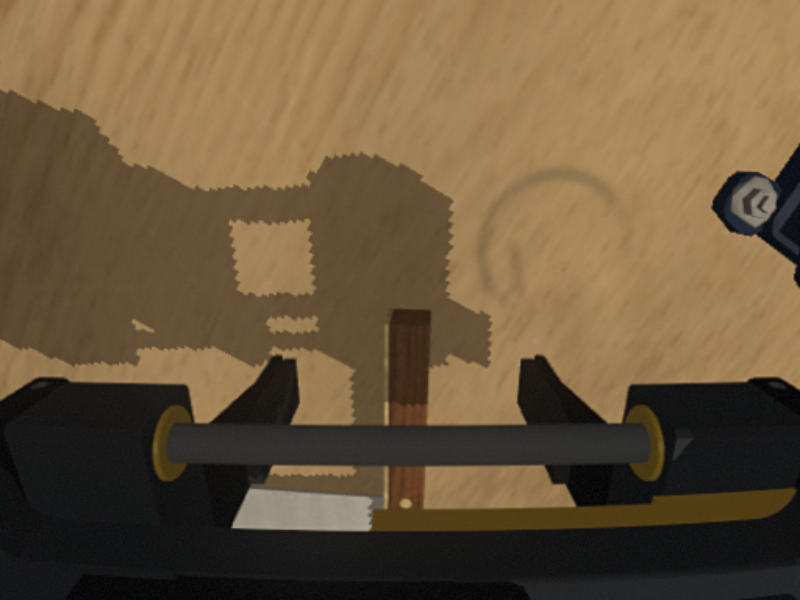

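Request:
{"method": "send_rows", "body": {"plan": [[[0,0,-0.4,0,-1],[0,0,-0.22,0,-1],[0,0,0,0,-1],[0,0,0,0,1],[0,0,0,0,1],[0,0,0,0,1],[0,0,0,0,1],[0,0,0,0,1],[0,0,0,0,1],[0,0,0,0,1],[0,0,0,0,1],[0,0,0,0,1],[0,0,0,0,1],[0,0,0,0,1],[0,0,0,0,1],[0,0,0,0,1]]]}}

```text
time_s: 15.45
position: [0.5117, 0.3078, 0.0185]
tcp_rot: [[-0.498, 0.867, 0.0], [0.867, 0.498, 0.0], [-0.0, 0.0, -1.0]]
force: [0.5, 0.9, 0.3]
opening: 0.18
```

```bash
python3 st.py;  python3 - <<'E'
from h import *
d=wrist("w7");cv2.imwrite("pics/w7b.png",cv2.resize(d["img"],(800,600)))
E
```

```text
15.45 [0.51167757 0.30780056 0.01846548] [0.5 0.9 0.3] [ 0.09 -0.21 -0.02] 15.685522899200407 ytool yaw 29.85452933820887
```

View pics/w7b.png

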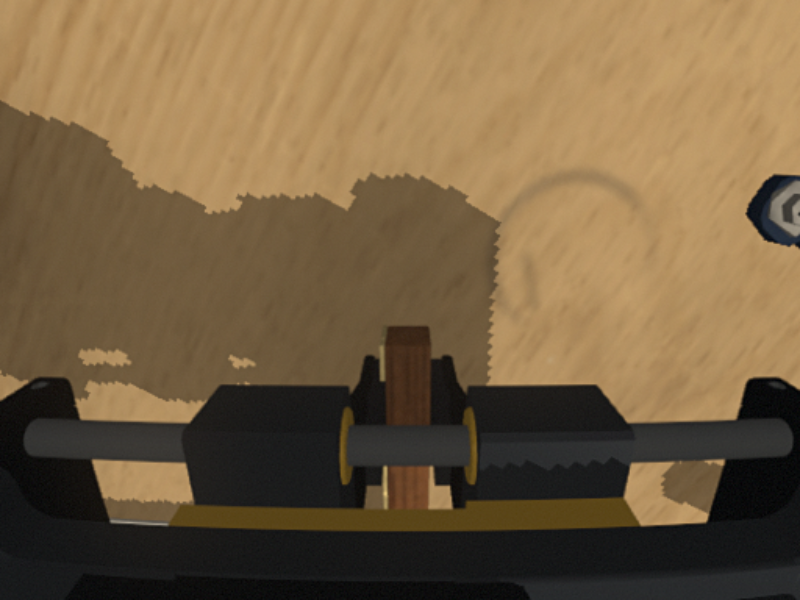

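Request:
{"method": "send_rows", "body": {"plan": [[[0,0,0.1,0,1],[0,0,0.1,0,1],[0,0,0,0.7,1],[0,0,0,0.7,1],[0,0,0,0.7,1],[0,0,0,0.7,1],[0,0,0,0.7,1],[0,0,0,0.7,1],[0,0,0,0,1],[0,0,0,0,1]]]}}

```text
time_s: 16.5
position: [0.5112, 0.3076, 0.0244]
tcp_rot: [[-0.807, 0.59, -0.001], [0.59, 0.807, -0.0], [0.0, -0.0, -1.0]]
force: [0.2, -0.0, -1.8]
opening: 0.183
```

```bash
python3 st.py;  python3 - <<'E'
from h import *
for c in ["top","scene"]:
    d=imaging.capture(c);cv2.imwrite(f"pics/{c}2.png",cv2.resize(d["img"][100:300,80:340] if c=="top" else d["img"][180:384,120:380],(780,600)))
E
```

```text
16.5 [0.51122482 0.30761911 0.02443543] [ 0.2 -0.  -1.8] [ 0.2  -0.08  0.03] 15.882922833522496 ytool yaw 53.824138178504086
```

View pics/top2.png

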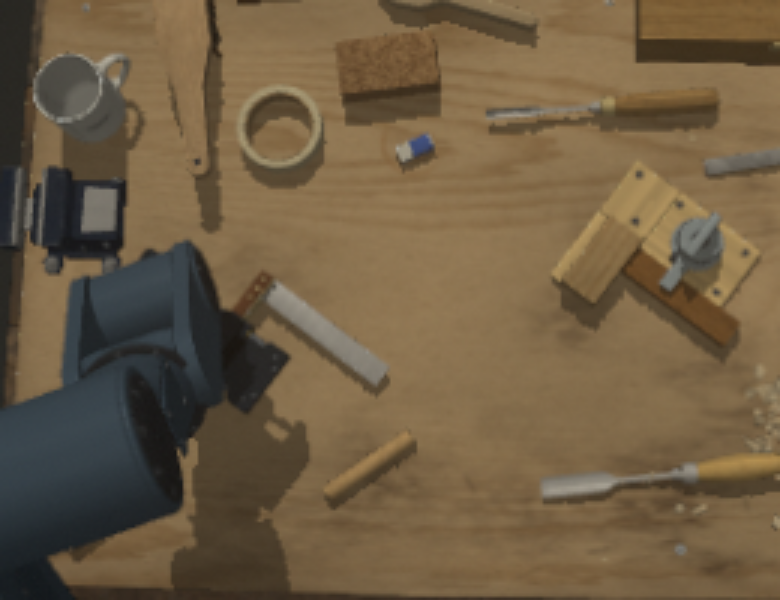

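View pics/scene2.png

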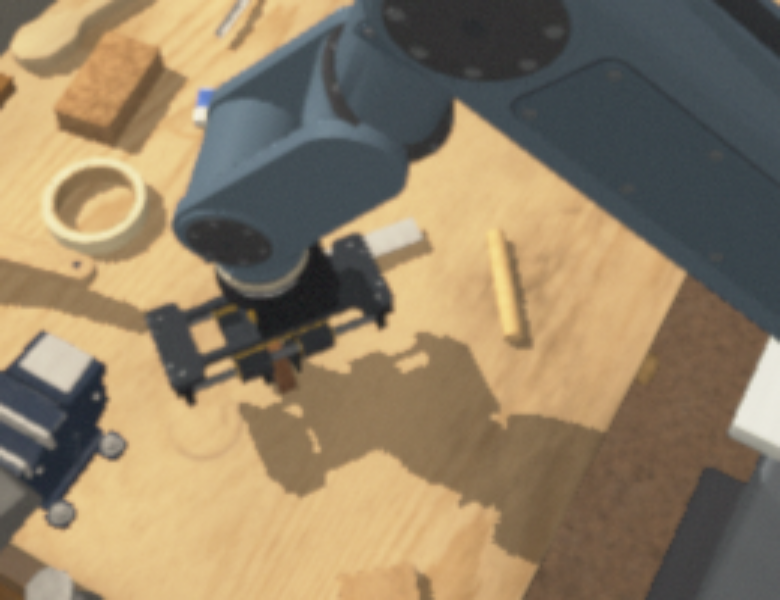

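Request:
{"method": "send_rows", "body": {"plan": [[[0,-0.5,0,0,1],[0,-0.9,0,0,1],[0,-1,0,0,1],[0,-1,0,0,1],[-0.1,-1,0,0,1],[-0.1,-1,0,0,1],[-0.1,-1,0,0,1],[-0.1,-1,0,0,1],[-0.1,-1,0,0,1],[-0.1,-1,0,0,1],[-0.1,-1,0,0,1],[-0.1,-1,0,0,1],[-0.1,-0.9,0,0,1],[-0.03,-0.6,0,0,1],[0,-0.45,0,0,1],[0,0,0,0,1],[0,0,0,0,1],[0,0,0,0,1]]]}}

```text
time_s: 18.4
position: [0.4839, -0.0927, 0.0247]
tcp_rot: [[-0.808, 0.589, 0.001], [0.589, 0.808, -0.0], [-0.001, 0.0, -1.0]]
force: [-0.9, 0.0, -2.7]
opening: 0.182
```

```bash
python3 st.py;  python3 - <<'E'
from h import *
for c in ["top","scene"]:
    d=imaging.capture(c)
    for n in ["square_heel","stock_grip","blade_tip","corner_jig","collar_grip"]:
        r=mark_of(c,n); print(n,[(np.round(x["at"],4).tolist(),x["conf"]) for x in r[:2]])
    cv2.imwrite(f"pics/{c}3.png",cv2.resize(d["img"][100:290,180:420] if c=="top" else d["img"][80:280,180:430],(780,600)))
d=wrist("w8");cv2.imwrite("pics/w8b.png",cv2.resize(d["img"],(800,600)))
E
```

```text
18.4 [ 0.48391283 -0.09269137  0.02468873] [-0.9  0.  -2.7] [ 0.11 -0.13 -0.01] 15.827220086771272 ytool yaw 53.922986422832686
square_heel []
stock_grip []
blade_tip [([0.4542, -0.2799, 0.0111], 0.77), ([0.5673, -0.1981, 0.0], 0.27)]
corner_jig [([0.5954, -0.1354, -0.0029], 0.58), ([0.7861, -0.1113, 0.0018], 0.28)]
collar_grip [([0.6256, -0.2145, 0.0598], 0.79), ([0.7504, 0.2494, -0.0009], 0.48)]
square_heel []
stock_grip [([0.4832, -0.0934, 0.0143], 0.46)]
blade_tip []
corner_jig [([0.6001, -0.1336, 0.0059], 0.7)]
collar_grip [([0.6237, -0.215, 0.0626], 0.78)]
```

View pics/top3.png

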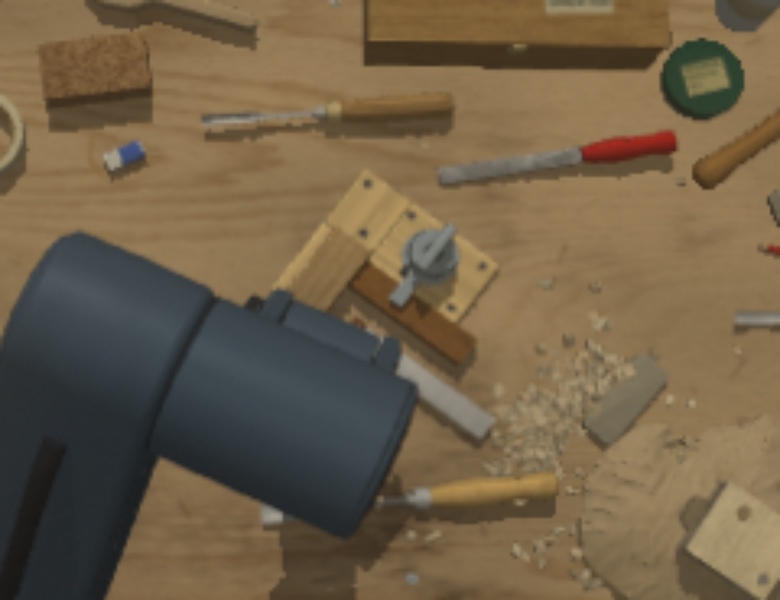

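View pics/scene3.png

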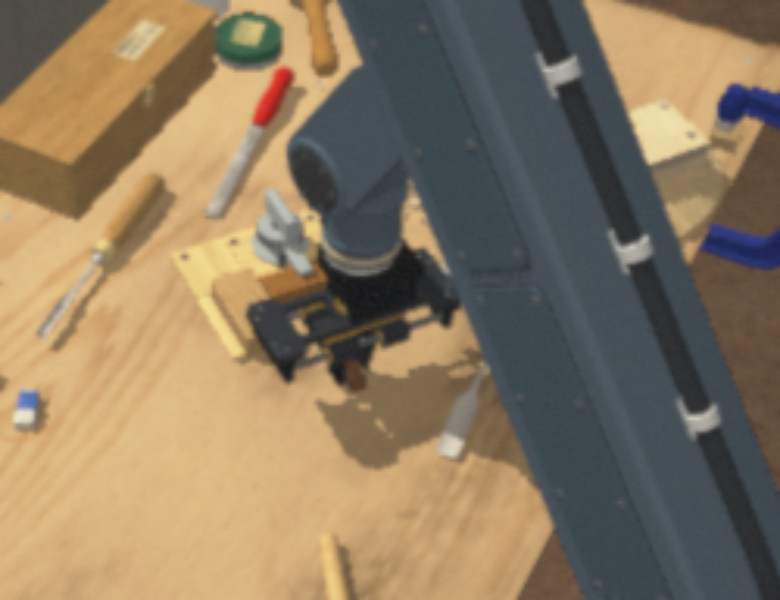

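View pics/w8b.png

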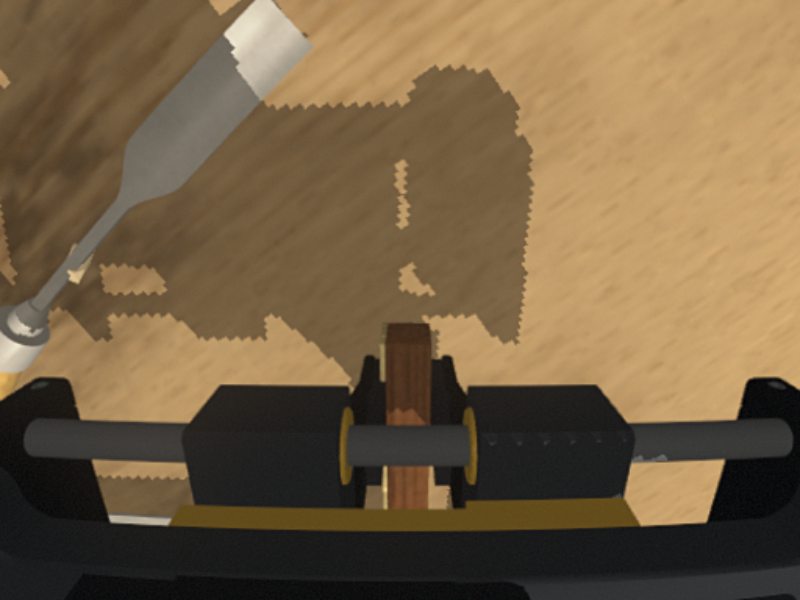

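Request:
{"method": "send_rows", "body": {"plan": [[[0,0,-0.1,0,1],[0,0,-0.1,0,1],[0,0,0,0,1],[0.2,0.03,0,0,1],[0.2,0.03,0,0,1],[0.2,0.03,0,0,1],[0.15,0.03,0,0,1],[0,0,0,0,1],[0,0,0,0,1]]]}}

```text
time_s: 19.95
position: [0.5073, -0.0894, 0.0184]
tcp_rot: [[-0.809, 0.588, 0.002], [0.588, 0.809, -0.001], [-0.002, 0.001, -1.0]]
force: [0.7, -0.5, -0.6]
opening: 0.178
```

```bash
cat >> st.py <<'E'
J=jig(.5958,-.1337,np.radians(-126)); p=np.linalg.inv(J)@np.r_[s["position"],1]; print("jig pos mm",(p[:3]*1000).round(1),"F jig",(J[:3,:3].T@s["force"]).round(1))
E
python3 st.py
```

```text
19.95 [ 0.50732878 -0.08941436  0.01844703] [ 0.7 -0.5 -0.6] [ 0.08 -0.3   0.07] 15.507413131102457 ytool yaw 53.95013650896137
jig pos mm [ 16.2 -97.6  18.4] F jig [ 0.   0.8 -0.6]
```

Request:
{"method": "send_rows", "body": {"plan": [[[0.04,0.054,0,0,1],[0.04,0.054,0,0,1],[0.04,0.054,0,0,1],[0.02,0.027,0,0,1],[0.02,0.027,0,0,1],[0,0,0,0,1]]]}}

```text
time_s: 20.55
position: [0.5108, -0.0825, 0.0185]
tcp_rot: [[-0.808, 0.589, -0.0], [0.589, 0.808, 0.0], [0.0, -0.0, -1.0]]
force: [-0.9, -0.5, 0.4]
opening: 0.181
```

```bash
python3 st.py
```

```text
20.55 [ 0.51077543 -0.08251826  0.01845621] [-0.9 -0.5  0.4] [-0.08 -0.14 -0.09] 15.741634526211769 ytool yaw 53.9220081818897
jig pos mm [  8.6 -98.9  18.5] F jig [ 1.  -0.5  0.4]
```

Not touching yet (or just); continue in −x in 1 mm steps.

Request:
{"method": "send_rows", "body": {"plan": [[[0.02,0.027,0,0,1],[0.02,0.027,0,0,1],[0.02,0.027,0,0,1],[0,0,0,0,1]]]}}

```text
time_s: 20.95
position: [0.5124, -0.0805, 0.0184]
tcp_rot: [[-0.808, 0.589, -0.001], [0.589, 0.808, -0.0], [0.0, -0.001, -1.0]]
force: [-2.4, -3.4, 0.9]
opening: 0.181
```

```bash
python3 st.py
```

```text
20.95 [ 0.51241689 -0.0805019   0.01844736] [-2.4 -3.4  0.9] [-0.58  0.08 -0.23] 15.780576991699819 ytool yaw 53.905141886133926
jig pos mm [  6.  -98.7  18.4] F jig [4.2 0.  0.9]
```

Request:
{"method": "send_rows", "body": {"plan": [[[0.054,-0.039,0,0,1],[0.054,-0.039,0,0,1],[0.054,-0.039,0,0,1],[0.027,-0.02,0,0,1],[0,0,0,0,1]]]}}

```text
time_s: 21.45
position: [0.5148, -0.0824, 0.0184]
tcp_rot: [[-0.808, 0.589, -0.008], [0.589, 0.808, 0.004], [0.008, -0.002, -1.0]]
force: [-7.3, 1.8, 6.4]
opening: 0.18
```

```bash
python3 st.py
```

```text
21.45 [ 0.51475808 -0.0824027   0.01840604] [-7.3  1.8  6.4] [ 0.23  0.72 -0.14] 15.700210931974894 ytool yaw 53.92492552102841
jig pos mm [  6.1 -95.7  18.4] F jig [ 2.9 -7.   6.4]
```

```bash
cat > look.py <<'E'
from h import *
import sys
for c in ["top","scene"]:
    d=imaging.capture(c)
    a=d["img"]
    cv2.imwrite(f"pics/{c}_{sys.argv[1]}.png",cv2.resize(a[145:235,240:360] if c=="top" else a[140:215,220:320],(800,600),interpolation=cv2.INTER_CUBIC))
E
python3 look.py a
```

```text
(no output)
```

View pics/top_a.png

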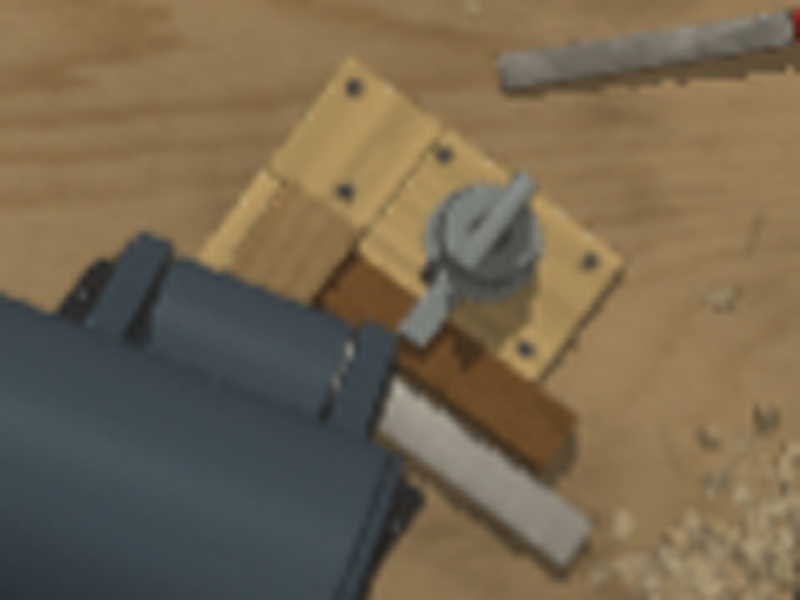

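View pics/scene_a.png

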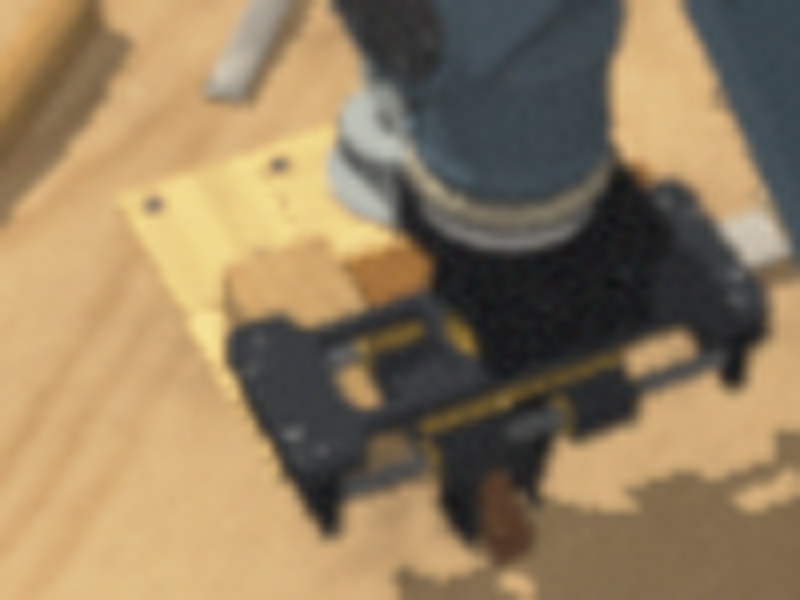

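```bash
python3 - <<'E'
from h import *
d=imaging.capture("top"); J=jig(.5958,-.1337,np.radians(-126))
def f(c): return (240+c[0]*.15,145+c[1]*.15)
for c,z in [((592,520),.002),((562,568),.002),((395,378),.006),((380,425),.006),((545,478),.022),((578,420),.022),((320,300),.022),((357,255),.022)]:
    P=ray(d,f(c),z); print(c,P.round(4),((np.linalg.inv(J)@np.r_[P,1])[:2]*1000).round(1))
c=d["img"][145:235,240:360]; im=cv2.resize(c,(800,600),interpolation=cv2.INTER_CUBIC)
M=np.array([[1/.15,0],[0,1/.15]])
for b,z0,z1 in JB:
    for p,q in b:
        for z in (z0,z1):
            u=(proj(d,tf(J,[(*p,z),(*q,z)]))-[240,145])/.15
            cv2.line(im,tuple(u[0].astype(int)),tuple(u[1].astype(int)),(0,0,255),1)
cv2.imwrite("pics/top_b.png",im)
E
```

```text
(592, 520) [ 0.4896 -0.2722  0.002 ] [174.5  -4.5]
(562, 568) [ 0.4657 -0.2572  0.002 ] [176.4 -32.7]
(395, 378) [ 0.5584 -0.1744  0.006 ] [54.9 -6.4]
(380, 425) [ 0.5349 -0.167   0.006 ] [ 62.8 -29.7]
(545, 478) [ 0.5079 -0.2464  0.022 ] [142.8  -4.9]
(578, 420) [ 0.5366 -0.2627  0.022 ] [139.2  28. ]
(320, 300) [ 0.5942 -0.1362  0.022 ] [2.9 0.2]
(357, 255) [ 0.6169 -0.1543  0.022 ] [ 4.2 29.2]
```

View pics/top_b.png

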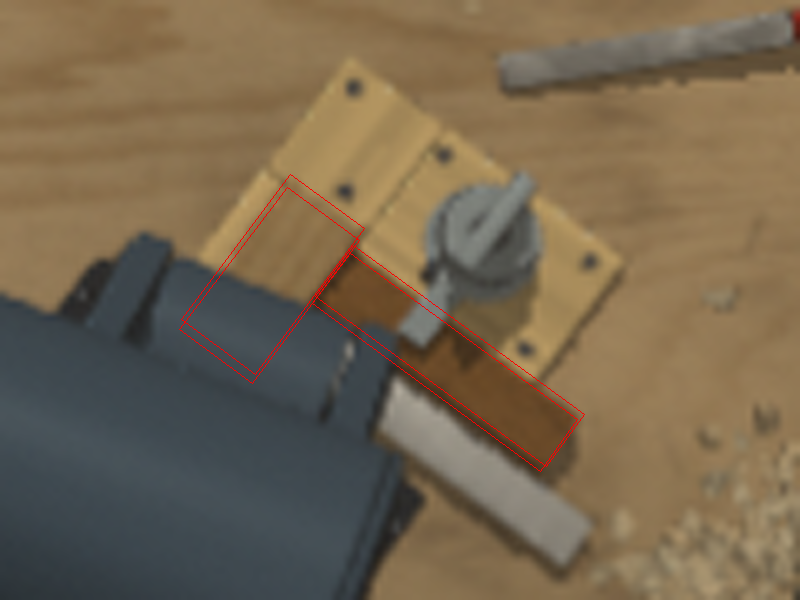

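Request:
{"method": "send_rows", "body": {"plan": [[[-0.015,-0.02,0.03,0,1],[0,0,0,0,1],[0,0,0,0,1]]]}}

```text
time_s: 21.9
position: [0.5181, -0.085, 0.019]
tcp_rot: [[-0.808, 0.589, -0.0], [0.589, 0.808, 0.0], [0.0, 0.0, -1.0]]
force: [-2.0, 0.2, -1.8]
opening: 0.181
```

```bash
python3 st.py
```

```text
21.9 [ 0.51805559 -0.08498063  0.0190226 ] [-2.   0.2 -1.8] [-0.    0.12 -0.11] 15.711862027094813 ytool yaw 53.91116578166235
jig pos mm [  6.3 -91.5  19. ] F jig [ 1.  -1.7 -1.8]
```

Request:
{"method": "send_rows", "body": {"plan": [[[0.027,-0.02,0,0,1],[0.027,-0.02,0,0,1],[0,0,0,0,1],[0,0,0,0,1]]]}}

```text
time_s: 22.3
position: [0.5183, -0.0852, 0.0191]
tcp_rot: [[-0.808, 0.589, -0.003], [0.589, 0.808, 0.002], [0.003, -0.0, -1.0]]
force: [-3.2, 4.0, -1.6]
opening: 0.183
```

```bash
python3 st.py
```

```text
22.3 [ 0.51830662 -0.08517269  0.0190547 ] [-3.2  4.  -1.6] [ 0.79  0.31 -0.12] 15.950071806121638 ytool yaw 53.900576701578494
jig pos mm [  6.3 -91.2  19.1] F jig [-1.3 -4.9 -1.6]
```

```bash
python3 look.py c; python3 - <<'E'
from h import *
d=imaging.capture("top"); J=jig(.5958,-.1337,np.radians(-126))
im=cv2.resize(d["img"][175:235,285:345],(800,800),interpolation=cv2.INTER_CUBIC)[:600]
k=800/60
def dl(T,P,col):
    u=(proj(d,tf(T,P))-[285,175]+.5)*k
    cv2.polylines(im,[u.astype(int).reshape(-1,1,2)],False,col,1)
dl(J,[(0,0,22),(140,0,22),(140,32,22)],(0,0,255)); dl(J,[(0,0,0),(177,0,2),(177,-25,2),(20,-25,11)],(0,255,0))
cv2.imwrite("pics/top_d.png",im)
E
```

```text
(no output)
```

View pics/top_d.png

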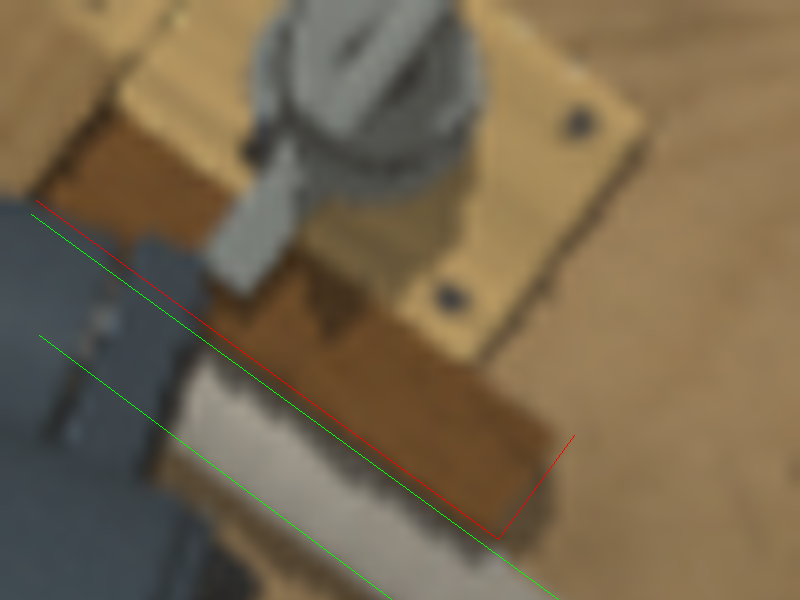

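View pics/scene_c.png

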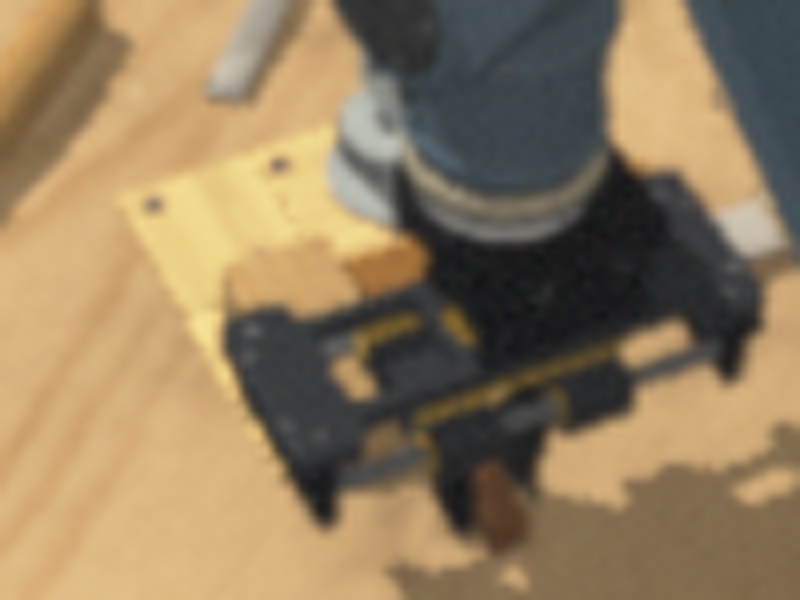

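Request:
{"method": "send_rows", "body": {"plan": [[[0,0,-0.02,0,1],[0.02,0.027,0,0,1],[0.02,0.027,0,0,1],[0,0,0,0,1],[0,0,0,0,1]]]}}

```text
time_s: 22.95
position: [0.5185, -0.0849, 0.0185]
tcp_rot: [[-0.808, 0.589, -0.005], [0.589, 0.808, 0.0], [0.004, -0.002, -1.0]]
force: [-7.4, -1.5, 0.7]
opening: 0.186
```

```bash
python3 st.py
```

```text
22.95 [ 0.51845521 -0.08488927  0.01848934] [-7.4 -1.5  0.7] [-0.4   0.92 -0.3 ] 16.172659648239215 ytool yaw 53.921460416677675
jig pos mm [  6.  -91.3  18.5] F jig [ 5.6 -5.1  0.7]
```

Request:
{"method": "send_rows", "body": {"plan": [[[0.02,0.027,0,0.15,1],[0.027,-0.02,0,0.15,1],[0,0,0,0,1],[0,0,0,0,1]]]}}

```text
time_s: 23.35
position: [0.5184, -0.085, 0.0184]
tcp_rot: [[-0.825, 0.566, -0.008], [0.566, 0.825, 0.001], [0.007, -0.004, -1.0]]
force: [-9.4, -5.0, 1.5]
opening: 0.18
```

```bash
python3 st.py
```

```text
23.35 [ 0.51843865 -0.0850023   0.01842251] [-9.4 -5.   1.5] [-1.01  1.49 -0.72] 15.696594110274091 ytool yaw 55.54141536468679
jig pos mm [  6.1 -91.2  18.4] F jig [ 9.6 -4.7  1.5]
```

Request:
{"method": "send_rows", "body": {"plan": [[[0.027,-0.02,0,0.2,1],[0,0,0,0,1],[0,0,0,0,1]]]}}

```text
time_s: 23.65
position: [0.5184, -0.085, 0.0184]
tcp_rot: [[-0.835, 0.55, -0.009], [0.55, 0.835, 0.002], [0.009, -0.003, -1.0]]
force: [-11.4, -4.2, 3.4]
opening: 0.182
```

```bash
python3 st.py; python3 - <<'E'
from h import *
d=imaging.capture("top"); J=jig(.5958,-.1337,np.radians(-126))
im=cv2.resize(d["img"][175:235,285:345],(800,800),interpolation=cv2.INTER_CUBIC)[:650]
k=800/60
def dl(T,P,col):
    u=(proj(d,tf(T,P))-[285,175]+.5)*k
    cv2.polylines(im,[u.astype(int).reshape(-1,1,2)],False,col,1)
dl(J,[(0,0,22),(140,0,22),(140,32,22)],(0,0,255)); dl(J,[(0,0,0),(177,0,2),(177,-25,2),(20,-25,11)],(0,255,0))
cv2.imwrite("pics/top_e.png",im[50:])
E
```

```text
23.65 [ 0.51839681 -0.08499973  0.0184236 ] [-11.4  -4.2   3.4] [-0.8   1.7  -0.84] 15.828919493058386 ytool yaw 56.63655895560429
jig pos mm [  6.1 -91.2  18.4] F jig [10.1 -6.7  3.4]
```

View pics/top_e.png

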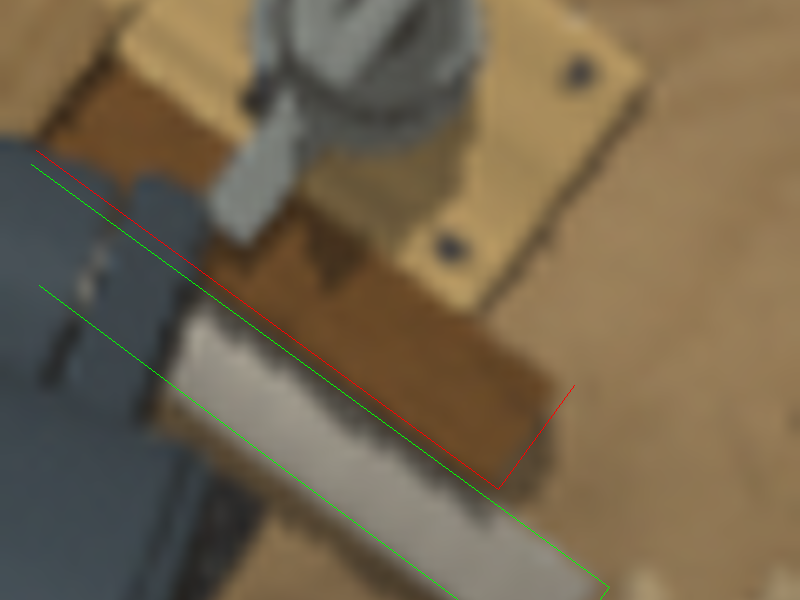

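```bash
python3 - <<'E'
from h import *
d0=imaging.capture("wrist")
def mk(p,a):
    T=np.eye(4);x=np.radians(a);y=np.array([np.cos(x),np.sin(x),0]);z=np.array([0,0,-1.]);T[:3,0]=np.cross(y,z);T[:3,1]=y;T[:3,2]=z;T[:3,3]=p
    return dict(mtx=d0["mtx"],distortion=d0["distortion"],pose=T@d0["T_tool_cam"])
k=800/512
for f,d,ps in [("w2",mk([.58687,-.22749,.23958],-67.75),[(380,63),(490,252)]),("w4",mk([.62643,-.21734,.24459],-135.16),[(274,237),(475,207)])]:
    q=[ray(d,np.array(p)/k,.010) for p in ps]; v=(q[1]-q[0])[:2]; print(f,np.degrees(np.arctan2(v[1],v[0])),np.linalg.norm(v))
    im=cv2.imread(f"pics/{f}.png"); g=cv2.cvtColor(im,cv2.COLOR_BGR2GRAY).astype(float)
    # subpixel refine long edge: sample across edge
    pts=[]
    for t in np.linspace(.12,.88,30):
        c=(np.array(ps[0])*(1-t)+np.array(ps[1])*t)/k; n=np.array([-(ps[1][1]-ps[0][1]),ps[1][0]-ps[0][0]],float); n/=np.linalg.norm(n)
        s=np.arange(-5,5.01,.25); xy=(c+s[:,None]*n).astype(np.float32)
        val=cv2.remap(g.astype(np.float32),xy[:,:1],xy[:,1:],cv2.INTER_LINEAR)[:,0]
        gr=np.abs(np.gradient(cv2.GaussianBlur(val[:,None],(1,5),1)[:,0])); j=gr[4:-4].argmax()+4; pts.append(ray(d,c+s[j]*n,.010)[:2])
    P=np.array(pts)
    for _ in range(4):
        vx,vy,x0,y0=cv2.fitLine(P.astype(np.float32),cv2.DIST_HUBER,0,1e-5,1e-5)[:,0]; r=(P-[x0,y0])@[-vy,vx]; P=P[np.abs(r)<max(.0004,2*np.std(r))]
    print("edge yaw",np.degrees(np.arctan2(vy,vx)),len(P),np.std(r))
E
```

```text
w2 -126.0800082290682 0.1690544602542586
edge yaw 53.720028 29 0.00015935002130599486
w4 -126.84259694954491 0.16820845867508255
edge yaw 53.5637 30 0.0003143031195701978
```

Request:
{"method": "send_rows", "body": {"plan": [[[0.03,-0.02,0,0.15,1],[0.027,-0.02,0,0,1],[0,0,0,0,1],[0,0,0,0,1]]]}}

```text
time_s: 24.15
position: [0.5187, -0.0852, 0.0184]
tcp_rot: [[-0.844, 0.537, -0.013], [0.537, 0.844, 0.004], [0.012, -0.004, -1.0]]
force: [-13.0, -1.7, 5.0]
opening: 0.192
```

```bash
python3 st.py; python3 - <<'E'
from h import *
J=jig(.5958,-.1337,np.radians(-126.2))
for c in ["top","scene"]:
    d=imaging.capture(c)
    for n in ["blade_tip","square_heel","stock_grip","try_square","corner_jig","collar_grip"]:
        r=mark_of(c,n); print(c,n,[(((np.linalg.inv(J)@np.r_[x["at"],1])[:3]*1000).round(1).tolist(),x["conf"]) for x in r[:1]])
d=imaging.capture("top"); cv2.imwrite("pics/top_f.png",cv2.resize(d["img"][100:290,180:420],(760,600),interpolation=cv2.INTER_CUBIC))
E
python3 st.py
```

```text
24.15 [ 0.51866407 -0.0851593   0.01838023] [-13.   -1.7   5. ] [-0.34  1.94 -0.76] 16.72259943676001 ytool yaw 57.528150649016
jig pos mm [  6.1 -90.9  18.4] F jig [ 9.  -9.5  5. ]
top blade_tip [([176.4, -5.5, 6.7], 0.68)]
top square_heel []
top stock_grip []
top try_square [([88.8, -59.9, 6.1], 0.67)]
top corner_jig [([-1.7, 0.6, 0.2], 0.88)]
top collar_grip [([49.4, 74.8, 57.8], 0.61)]
scene blade_tip [([174.3, -1.8, 11.6], 0.47)]
scene square_heel []
scene stock_grip [([6.0, -86.9, 10.3], 0.52)]
scene try_square [([173.5, -0.2, 13.5], 0.54)]
scene corner_jig [([-3.9, 1.3, 3.1], 0.67)]
scene collar_grip []
24.9 [ 0.51869253 -0.08516879  0.01839923] [-12.2  -2.6   5.1] [-0.39  1.9  -0.76] 16.4969668927314 ytool yaw 57.53240709100919
jig pos mm [  6.1 -90.9  18.4] F jig [ 9.3 -8.4  5.1]
```

View pics/top_f.png

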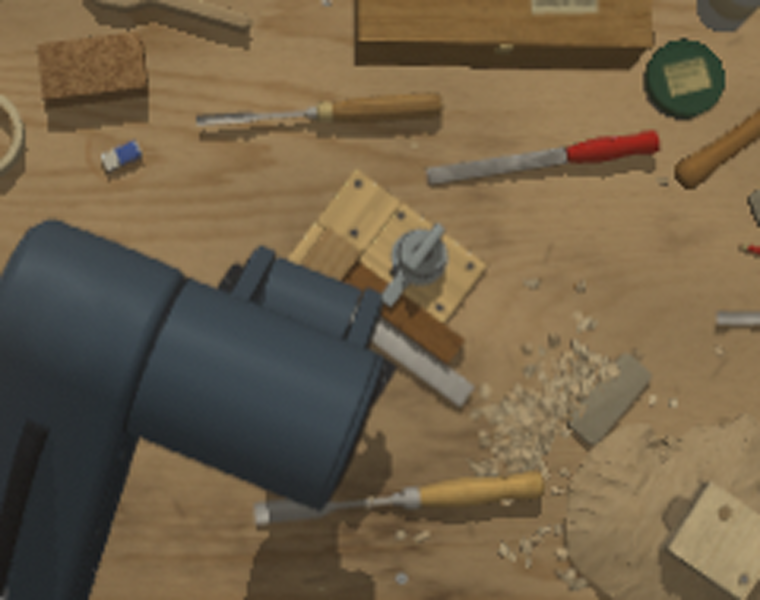

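Request:
{"method": "send_rows", "body": {"plan": [[[0,0,0.01,-0.25,1],[0,0,0,0,1],[0,0,0,0,1],[0,0,0,0,1]]]}}

```text
time_s: 25.3
position: [0.5186, -0.0852, 0.0184]
tcp_rot: [[-0.831, 0.557, -0.013], [0.557, 0.831, 0.003], [0.012, -0.004, -1.0]]
force: [-12.2, -2.6, 3.3]
opening: 0.186
```

```bash
python3 st.py
```

```text
25.3 [ 0.5186491  -0.08516652  0.01839639] [-12.2  -2.6   3.3] [-0.31  1.84 -0.49] 16.142418053699352 ytool yaw 56.18490900715985
jig pos mm [  6.1 -90.9  18.4] F jig [ 9.3 -8.3  3.3]
```

Request:
{"method": "send_rows", "body": {"plan": [[[0,0,0,0,1],[0,0,0,0,1],[0,0,0,0,1],[0,0,0,0,1],[0,0,0,0,1],[0,0,0,0,1],[0,0,0,0,1],[0,0,0,0,1],[0,0,0,0,1],[0,0,0,0,1]]]}}

```text
time_s: 26.3
position: [0.5187, -0.0852, 0.0184]
tcp_rot: [[-0.831, 0.557, -0.013], [0.557, 0.831, 0.003], [0.012, -0.004, -1.0]]
force: [-11.7, -2.5, 2.1]
opening: 0.19
```

```bash
python3 st.py; python3 - <<'E'
from h import *
d=imaging.capture("top"); J=jig(.5958,-.1337,np.radians(-126.2))
im=cv2.resize(d["img"][185:230,295:340],(600,600),interpolation=cv2.INTER_CUBIC); raw=im.copy()
k=600/45
for z,col in [(2,(0,255,0)),(11,(255,255,0))]:
    u=(proj(d,tf(J,[(0,0,z),(177,0,z),(177,-25,z),(20,-25,z)]))-[295,185]+.5)*k
    cv2.polylines(im,[u.astype(int).reshape(-1,1,2)],False,col,1)
cv2.imwrite("pics/top_g.png",cv2.resize(np.hstack([raw,im]),(800,400)))
d=imaging.capture("scene"); cv2.imwrite("pics/scene_g.png",cv2.resize(d["img"][140:215,220:320],(800,600),interpolation=cv2.INTER_CUBIC))
E
```

```text
26.3 [ 0.51866109 -0.08518126  0.01838619] [-11.7  -2.5   2.1] [-0.35  1.85 -0.48] 16.509588757588904 ytool yaw 56.18000360653024
jig pos mm [  6.1 -90.9  18.4] F jig [ 8.9 -8.1  2.1]
```

View pics/top_g.png

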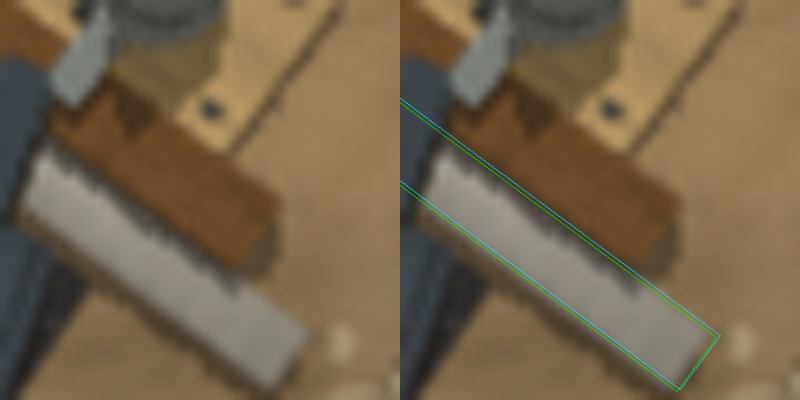

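View pics/scene_g.png

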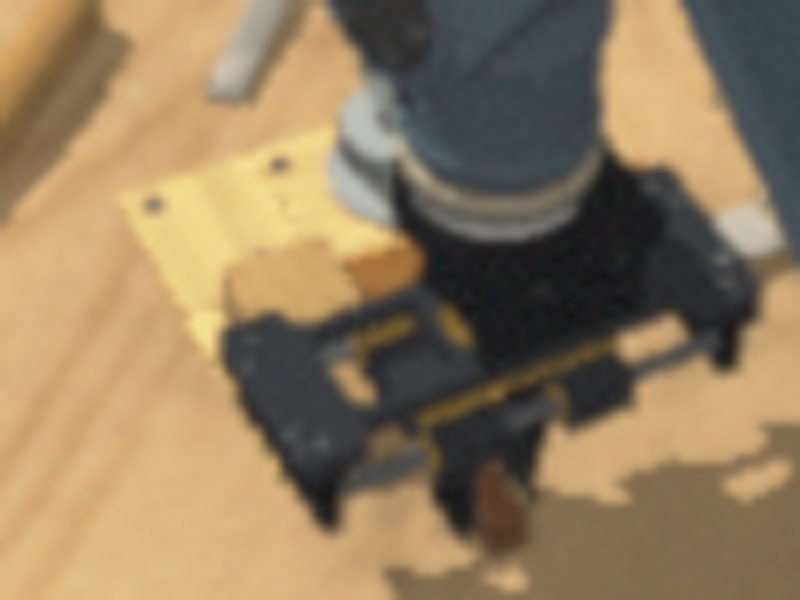

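Request:
{"method": "send_rows", "body": {"plan": [[[-0.025,-0.034,0.01,0,1],[0.03,-0.02,0,0,1],[0,0,0,0,1],[0,0,0,0,1]]]}}

```text
time_s: 26.8
position: [0.5186, -0.0853, 0.0184]
tcp_rot: [[-0.83, 0.557, -0.013], [0.557, 0.83, 0.005], [0.014, -0.003, -1.0]]
force: [-9.9, 4.1, 1.2]
opening: 0.186
```

```bash
python3 st.py
```

```text
26.8 [ 0.51860927 -0.08525937  0.01838882] [-9.9  4.1  1.2] [ 0.69  1.56 -0.41] 16.20781992662361 ytool yaw 56.12879249759376
jig pos mm [  6.2 -90.9  18.4] F jig [  2.5 -10.4   1.2]
```

Request:
{"method": "send_rows", "body": {"plan": [[[0.03,0.04,0,0.05,1],[0,0,0,0,1],[0,0,0,0,1],[0,0,0,0,1],[0,0,0,0,1]]]}}

```text
time_s: 27.3
position: [0.5187, -0.0852, 0.0184]
tcp_rot: [[-0.833, 0.553, -0.015], [0.553, 0.833, 0.004], [0.015, -0.005, -1.0]]
force: [-13.4, -1.7, 2.2]
opening: 0.187
```

```bash
python3 st.py
```

```text
27.3 [ 0.51868092 -0.08516597  0.0184021 ] [-13.4  -1.7   2.2] [-0.29  1.91 -0.53] 16.2584910205609 ytool yaw 56.45673332394503
jig pos mm [  6.1 -90.9  18.4] F jig [ 9.3 -9.8  2.2]
```

```bash
python3 -c "
from h import *
print(bot.hand_in())"
```

```text
the job is handed in; nothing more can be done
None
```

I turned the lock collar to its stop, then brought the square into the inside corner. I handed the job in at about 27 s of the 72 s allowed, with the arm still gripping and pressing the square.

**Collar:** I turned it clockwise until the torque rose to about 0.9 N m and the grip bar began to twist in the jaws. Pictures taken after I let go, and later ones, show the tongue straight across the stud.

**Square:** I gripped the stock, lifted it 6 mm, turned it 24° and set it down in the corner. The first slide along the plate jammed on bench friction. I raised it slightly, pressed home and lowered it again.

**Last checks:**
- **Forces:** it was pressing about 9 N on the plate, 10 N on the stud and 2 N down on the bench.
- **Plate contact:** adding 7 N towards the plate moved the tool only about 0.1 mm.
- **Stud contact:** easing off the plate left the stud force at about 10 N, too much to be friction alone.
- **Other things on the bench:** the pictures showed nothing disturbed.

**Less certain:**
- **Blade position:** in the top picture the blade edges are parallel to the stud within about 0.3°. They sit about 2 mm off my corner model, which is within the calibration error. The recogniser put the blade tip 2 to 5 mm off the stud line and 7 to 12 mm above the bench. The height may be the expected straightening when the stock is pinched.
- **Gripper angle:** the gripper was turned about 2 to 3° beyond the corner's direction, to hold the square against both faces.
- **Stock against plate:** I could not see this contact directly, so I judged it from the forces and positions alone.

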